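Pop the sample hatch of the teal test reader

ROBOT

A 6-joint arm with a two-finger parallel gripper is mounted at the origin on the work surface. World frame = base frame: x ahead of the robot, y to its left, z up, the work surface at z = 0. Lengths are in m, angles in rad, forces in N, time in s.
With the tool pointing down it reaches from about 0.35 to 0.85 m from the base axis. Payload 8.1 kg.
Tool frame: the origin (TCP) lies midway between the tips of the shut fingers; the grasp point (between the pads) lies 19 mm behind it (robot.grip_depth is the distance from the TCP to the grasp point, in m); z points along the fingers, y is the direction in which the jaws open and shut (so a half turn about z gives the same grasp; the last joint's range is limited). The gripper opens to 85 mm and grips with 20 to 120 N. Pads are 22 mm wide; open, the fingers measure 114 mm over their backs; the gripper's body (76 mm by 85 mm) begins 54 mm behind the grasp point. The pads swing forward as they close: fully open they stand 13 mm farther back than shut.
Start: joints at [1.172, 0.13, 1.488, -0, 1.523, -0.085], TCP at [0.185, 0.571, 0.231] pointing down, gripper open.
Joint ranges: [-2.96, 2.96], [-0.89, 2.26], [0.02, 2.5], [-1.34, 4.48], [0, 2.73], [-2.66, 2.66]. Speed limits (rad/s): [2.39, 2.39, 2.79, 3.14, 3.14, 3.14].

INTERFACE

Orientations are given as a 3x3 rotation matrix whose columns are the frame's x, y, z axes.
In Python, from bench import robot, vision gives the robot as it stands.
- The arm moves only by the shell command python3 -m crank 'ROWS'. ROWS is JSON, a list that holds one entry, the list of rows, each a list of 7 numbers: the shift along the tool's x, y, z in cm, then the turn, a rotation vector about the tool's x, y, z in degrees, then the finger opening in cm, from 0 to 8.54. In form: [[[tx, ty, tz, ax, ay, az, gripper], ...]]. A call has 1 to 20 rows; each row is the pose to reach, as a shift and turn from the pose commanded when the call began, along the tool's axes at that moment; what a row does not reach only later rows make up. A row lasts 1/10 s, in which the tool goes at most 50 mm and 8.59 degrees, less where a joint would pass 70% of its speed; a pose out of reach is approached as far as the arm can. A call with a gripper value outside its range is refused whole. The fingers move at their own pace and stop on an object; the grip force is fixed at half the most. Time passes only in rows, so rows that repeat a pose let the fingers close. It gives the time, the measured TCP pose, the force and the opening at its end, in the units of the state.
- robot.get_state(): the state, without advancing time (a new reading comes with each control period).
- vision.read_camera(name): name is "scene" or "top" or "wrist"; returns a dict with "image" (480x640x3 uint8, red, green, blue), "mtx" (3x3 intrinsics, pixels), "R" (3x3) and "t" (3): a world point X has camera coordinates R X + t. Camera axes: x right, y down, z forward; pixel columns grow to the right and rows downward; lengths in m; the calibration is good to about 2 mm. A picture is of the moment at which its call begins. There is no depth.
- robot.close_job(): hands the job in, once; it reports no verdict.
The state is a dict: "time_s": time; "joints": joint angles; "joint_velocities": joint speeds; "joint_efforts": joint torques, N m; "tool_pos": TCP position; "orientation": TCP orientation; "ft_force": force on the tool from outside, world axes, zero at the start; "wrist_torque": the same for the moment, N m; "opening": finger opening in m.
Only numpy, scipy, OpenCV 4.12 (cv2) and the standard library are available. Lean on these libraries where they do the work, as an engineer would, in place of code of your own. Each camera call takes 0.05 s, during which the arm holds its last target.

TASK

On the lab bench, close the fingers and press their tips down once on the middle of the round white pad on the teal reader's hatch, until its push-push latch lets go, then back off and let the hatch pop up by itself. Stay clear and watch for about two seconds that it stays wide open before you finish; a second press would latch it shut again and spoils the job. Leave the grey reader's hatch shut, and leave the bottle, jar and carton where they stand.

Things in the scene. Friction and masses are not known exactly. Their poses are not given: they have to be found in the camera images.
- teal_pad (a point): Press point: centre of the round white pad (24 mm across) on top of the teal hatch, a 92 x 94 x 6 mm plate. x to the hinge, z out of the top face. Shut, it is 72 mm above the bench, 2 mm above the rails around it. 75 mm from the hinge, 18 mm from the free edge, mid-width. The latch lets go if pressed 4.5 mm or more; hard stop at about 6.5 mm. About 3 N until the stop.
- teal_hatch (a joint): Hinge angle of the teal hatch (rad): 0 (up to 0.01) shut and latched, negative pressed in (stop -0.085), positive opening. Hinge on the side away from the robot; the free edge swings up and away from the robot. Once let go, a damped spring lifts it as the finger backs off, in about a second, and holds it at the stop, 1.2 rad, free edge about 155 mm above the bench.
- teal_latch (a joint): Sideways position of the teal latch's pin (m); it counts presses: 0 = latched as found; 0.003 to 0.006 while pressed far enough; 0.010 to 0.014 = let go, hatch free; over 0.015 = pressed a second time, latched shut again.
- teal_reader: White test reader with teal trim, fixed to the bench, 170 (x) x 130 (y) mm; origin under its centre on the bench, x from the front lip to the hinge. Rails and lip 70 mm high; the console behind the hatch is 104 mm high, from x = 28 mm on. Hatch hinge: along y at x = 20 mm, 66 mm up. Pad when shut: x = -55 mm, y = 0, 72 mm up.
- grey_pad (a point): Centre of the white pad on the hatch of the other reader, the same machine with grey trim and a grey hatch. Not to be pressed.
- grey_hatch (a joint): Hinge angle of the grey hatch (rad), same meaning; it starts at 0 and must stay shut.
- grey_reader: The reader with grey trim, fixed; same size and axes as the teal reader.
- reagent_bottle_mid (a point): Centre (half-way up) of a loose white reagent bottle with blue cap, 48 mm diameter, 95 mm high. Bystander.
- control_jar_mid (a point): Centre of a small loose amber jar with red cap, 38 mm diameter, 50 mm high. Bystander.
- cassette_carton_mid (a point): Centre of a loose cardboard carton, 75 x 50 x 45 mm. Bystander.

How it is judged:
By the outcome, as a careful person would: the job done as asked, in the order asked, and still so for the second after the job is handed in, with the robot touching nothing.
It also fails if it takes over 32 s, if anything falls off the work surface, if the arm or the gripper's body presses on something with over 40 N, if the wrist force passes 120 N, or if a joint passes its speed limit or range.

## Working session

There is one attempt and no reset: what is moved stays moved. The work goes in short steps, Python scripts to look and compute and a shell command to move; the robot and the scene stay as the last step left them, time stands still between calls to the robot, and variables do not carry over. Pictures are saved under pics/ and viewed, and the job is handed in when it is done.

```bash
mkdir -p pics; ls
python3 - <<'E'
from bench import robot, vision
import cv2,numpy as np
for n in ("scene","top","wrist"):
    c=vision.read_camera(n); cv2.imwrite(f"pics/{n}0.png",c["image"][:,:,::-1])
    print(n,c["mtx"].tolist(),c["R"].round(4).tolist(),c["t"].round(4).tolist())
s=robot.get_state();print(s["time_s"],s["tool_pos"],s["orientation"],s["ft_force"])
E
```

```text
pics
scene [[516.0945381051447, 0.0, 320.1723495653662], [0.0, 516.0945381051447, 230.52112692313887], [0.0, 0.0, 1.0]] [[0.1209, 0.9925, -0.018], [0.6849, -0.0965, -0.7222], [-0.7185, 0.075, -0.6915]] [-0.0636, -0.3285, 1.5289]
top [[480.816670299242, 0.0, 317.1604971696058], [0.0, 480.816670299242, 237.21996849684348], [0.0, 0.0, 1.0]] [[0.0142, -0.9999, 0.0019], [-0.9909, -0.0143, -0.1339], [0.1339, 0.0, -0.991]] [-0.0229, 0.5385, 1.1482]
wrist [[335.56421008638137, 0.0, 323.9840444835501], [0.0, 335.56421008638137, 241.23122613117255], [0.0, 0.0, 1.0]] [[0.3076, 0.9515, -0.002], [0.9188, -0.2964, 0.2607], [0.2475, -0.0821, -0.9654]] [-0.5996, -0.0331, 0.3774]
0.15 [0.18501049 0.57031944 0.23046709] [[-9.51160439e-01  3.08696430e-01 -5.77269440e-04]
 [ 3.08696938e-01  9.51159523e-01 -1.32754786e-03]
 [ 1.39266039e-04 -1.44091232e-03 -9.99998952e-01]] [ 0.58217145 -0.45753156 -0.25296644]
```

View pics/scene0.png

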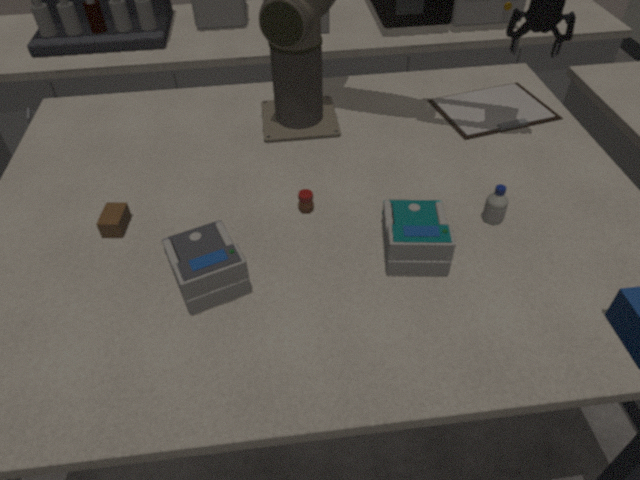

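View pics/top0.png

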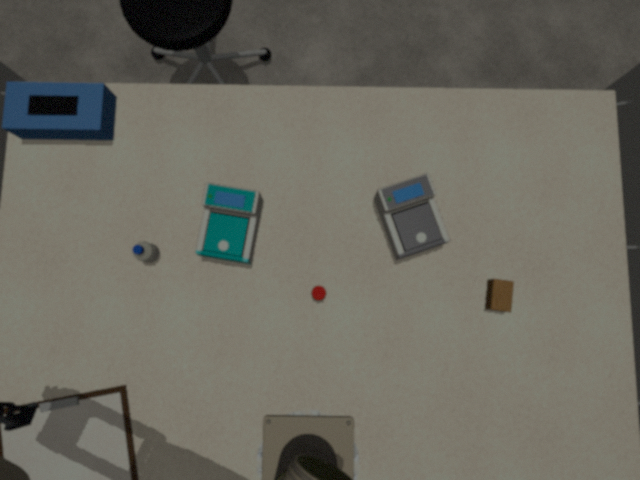

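View pics/wrist0.png

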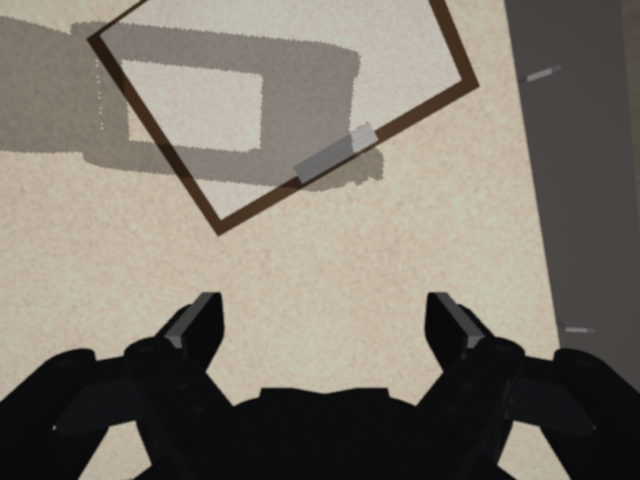

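Teal reader's pad is at about (223,246) in the top view and (414,208) in the scene view. The grey reader is off to the right in the top view at (420,237), and the bottle is at (145,251). I'll locate the pad now.

```bash
cat > h.py <<'E'
from bench import robot, vision
import cv2,numpy as np
def ray(c,uv,z):
    d=c["R"].T@np.linalg.inv(c["mtx"])@np.array([*uv,1.]); o=-c["R"].T@c["t"]
    return o+d*(z-o[2])/d[2]
def pad(c,uv,r=9):
    im=c["image"].astype(int); u,v=uv
    sub=im[v-r:v+r+1,u-r:u+r+1]
    m=(sub[...,0]>110).astype(np.uint8)
    n,l,st,ce=cv2.connectedComponentsWithStats(m)
    k=l[r,r]; return ce[k]+np.array([u-r,v-r]),st[k].tolist()
E
python3 - <<'E'
from h import *
for n,uv,r in (("top",(223,246),9),("scene",(414,208),9)):
    c=vision.read_camera(n); p,st=pad(c,uv,r); print(n,p,st,ray(c,p,.072))
    cr=c["image"][uv[1]-60:uv[1]+60,uv[0]-60:uv[0]+80,::-1]
    cv2.imwrite(f"pics/{n}_c.png",cv2.resize(cr,None,fx=5,fy=5,interpolation=cv2.INTER_NEAREST))
    if n=="top":
        h=cv2.cvtColor(c["image"],cv2.COLOR_RGB2HSV)
        m=cv2.inRange(h,(80,120,40),(95,255,255)); m[:,300:]=0
        # top plate region, front part: hatch
        print([ray(c,q,.072).round(4) for q in cv2.boxPoints(cv2.minAreaRect(cv2.findNonZero(m)))])
E
```

```text
top [222.78181818 245.14545455] [5, 4, 9, 9, 55] [0.51163751 0.20927829 0.072     ]
[array([0.4892, 0.2709, 0.072 ]), array([0.6603, 0.2502, 0.072 ]), array([0.6409, 0.1278, 0.072 ]), array([0.4706, 0.1509, 0.072 ])]
scene [413.94285714 206.88571429] [5, 6, 9, 5, 35] [0.50960347 0.20993193 0.072     ]
```

```bash
python3 -m crank '[[[-1.3,-0.7,0,0,0,-0.3,0],[-4.2,-2.4,0,0,0,-1,0],[-8,-4.6,0,0,0,-2,0],[-12.2,-7,0,0,0,-3,0],[-16.4,-9.5,0,0,0,-4,0],[-20.6,-11.9,0,0,0,-5,0],[-24.8,-14.3,0,0,0,-6,0],[-29,-16.7,0,0,0,-7,0],[-33,-19,0,0,0,-8,0],[-36.4,-21,0,0,0,-9,0],[-39,-22.5,0,0,0,-10,0],[-41,-23.6,0,0,0,-10.6,0],[-42.1,-24.3,0,0,0,-11,0],[-42.1,-24.3,0,0,0,-11,0],[-42.1,-24.3,0,0,0,-11,0]]]'
python3 - <<'E'
from h import *
s=robot.get_state();print(s["time_s"],s["tool_pos"],s["orientation"].round(4),s["ft_force"],s["opening"])
c=vision.read_camera("wrist"); cv2.imwrite("pics/wrist1.png",c["image"][:,:,::-1])
for p in ([.5105,.2096,.072],s["tool_pos"]):
    q=c["mtx"]@(c["R"]@np.array(p)+c["t"]);print(q[:2]/q[2])
np.savez("w1.npz",**c)
E
```

```text
time_s: 1.75
tool_pos: [0.5102, 0.2098, 0.2312]
orientation: [[-0.993, 0.122, -0.0], [0.122, 0.993, 0.0], [0.001, 0.0, -1.0]]
ft_force: [0.3, 0.5, -1.4]
opening: 0.0005
1.75 [0.51016701 0.20978599 0.23120454] [[-9.925e-01  1.220e-01 -5.000e-04]
 [ 1.220e-01  9.925e-01  3.000e-04]
 [ 5.000e-04  2.000e-04 -1.000e+00]] [ 0.25461488  0.52405772 -1.43125607] 0.0004729506285310696
[323.03001434 226.76354073]
[322.33755962 301.85320516]
```

View pics/wrist1.png

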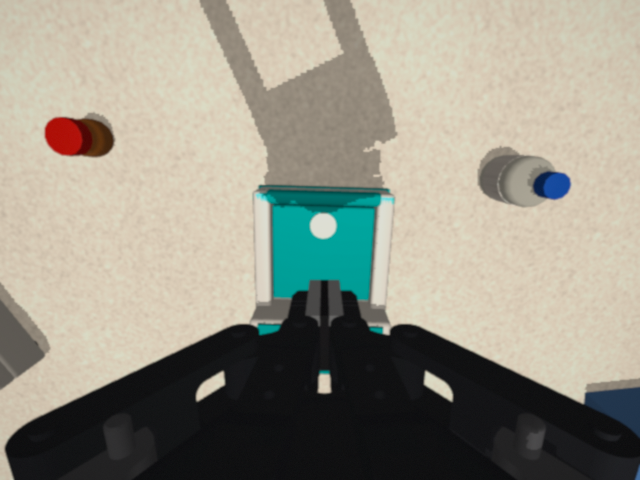

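The pad appears at (323,226), where (323,227) was predicted, and the reader is square to the tool. I'll descend to about 8 mm above the pad.

```bash
python3 -m crank '[[[0,0,1,0,0,0,0],[0,0,3.5,0,0,0,0],[0,0,7,0,0,0,0],[0,0,10.5,0,0,0,0],[0,0,13,0,0,0,0],[0,0,14.5,0,0,0,0],[0,0,15.1,0,0,0,0],[0,0,15.1,0,0,0,0],[0,0,15.1,0,0,0,0],[0,0,15.1,0,0,0,0]]]'
python3 - <<'E'
from h import *
s=robot.get_state();print(s["tool_pos"],s["ft_force"])
c=vision.read_camera("wrist"); cv2.imwrite("pics/wrist2.png",c["image"][:,:,::-1])
E
```

```text
time_s: 2.8
tool_pos: [0.5119, 0.2101, 0.0821]
orientation: [[-0.993, 0.121, 0.003], [0.121, 0.993, 0.001], [-0.003, 0.001, -1.0]]
ft_force: [-0.0, -0.1, -0.1]
opening: -0.0001
[0.51186407 0.21007488 0.08207914] [-0.00647573 -0.05465151 -0.05229081]
```

View pics/wrist2.png

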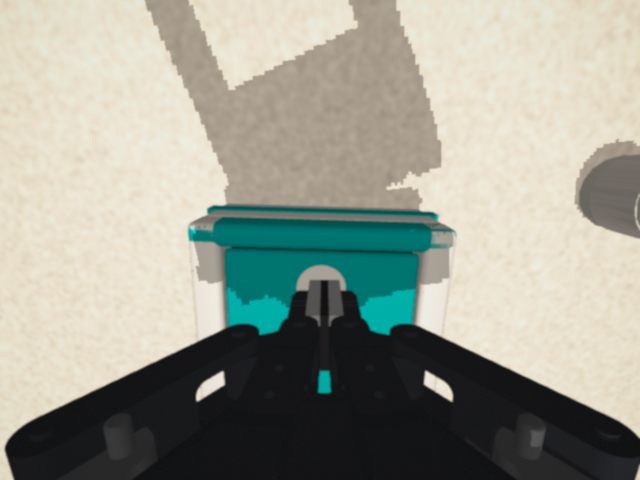

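The tips are 10 mm above the pad, roughly over its middle (322,283). Now I'll press slowly and only downward, watching the force.

```bash
python3 -m crank '[[[0.1,0,0.3,0,0,0,0],[0.1,0,0.6,0,0,0,0],[0.1,0,0.8,0,0,0,0],[0.1,0,0.9,0,0,0,0],[0.1,0,0.9,0,0,0,0],[0.1,0,0.9,0,0,0,0]]]'
```

```text
time_s: 3.45
tool_pos: [0.5095, 0.2098, 0.0714]
orientation: [[-0.993, 0.121, -0.0], [0.121, 0.993, -0.0], [0.0, -0.0, -1.0]]
ft_force: [-1.8, -1.3, 3.4]
opening: -0.0001
```

```bash
python3 -m crank '[[[0,0,0.15,0,0,0,0],[0,0,0.3,0,0,0,0],[0,0,0.4,0,0,0,0],[0,0,0.5,0,0,0,0],[0,0,0.5,0,0,0,0],[0,0,0.5,0,0,0,0]]]'; python3 -c "
from bench import robot
for i in range(1):
  s=robot.get_state();print(s['tool_pos'],s['ft_force'])"
```

```text
time_s: 4.05
tool_pos: [0.5095, 0.2098, 0.0662]
orientation: [[-0.993, 0.121, -0.0], [0.121, 0.993, -0.0], [0.0, -0.0, -1.0]]
ft_force: [-3.7, 1.5, 2.6]
opening: -0.0004
[0.50951908 0.20977936 0.06622143] [-3.66185786  1.46896249  2.64617913]
```

```bash
python3 -m crank '[[[0,0,0.05,0,0,0,0],[0,0,0.1,0,0,0,0],[0,0,0.1,0,0,0,0],[0,0,0.1,0,0,0,0]]]'
```

```text
time_s: 4.45
tool_pos: [0.5096, 0.2098, 0.0659]
orientation: [[-0.993, 0.121, -0.0], [0.121, 0.993, 0.0], [0.0, 0.0, -1.0]]
ft_force: [-6.3, -0.8, 9.3]
opening: 0.0001
```

Force has risen to 9 N with the tips about 6 mm down, so the pad is on its stop. I'll back off quickly, up and then towards the robot.

```bash
python3 -m crank '[[[0,0,-1.5,0,0,0,0],[0,0,-5,0,0,0,0],[0.5,0,-9.5,0,0,0,0],[2.5,0,-13,0,0,0,0],[5,0,-15,0,0,0,0],[7,0,-16,0,0,0,0],[8,0,-16.5,0,0,0,0],[8,0,-16.5,0,0,0,0],[8,0,-16.5,0,0,0,0],[8,0,-16.5,0,0,0,0]]]'
python3 - <<'E'
from h import *
for n in ("scene","wrist","top"):
    c=vision.read_camera(n); im=c["image"][:,:,::-1]
    if n=="scene": im=cv2.resize(im[150:310,330:530],None,fx=4,fy=3.75)
    if n=="top": im=cv2.resize(im[150:300,120:320],None,fx=4,fy=4)
    cv2.imwrite(f"pics/{n}3.png",im)
E
```

```text
time_s: 5.45
tool_pos: [0.4304, 0.2191, 0.2293]
orientation: [[-0.993, 0.122, -0.001], [0.122, 0.993, -0.001], [0.001, -0.001, -1.0]]
ft_force: [-0.2, 0.7, -0.0]
opening: 0.0002
```

View pics/wrist3.png

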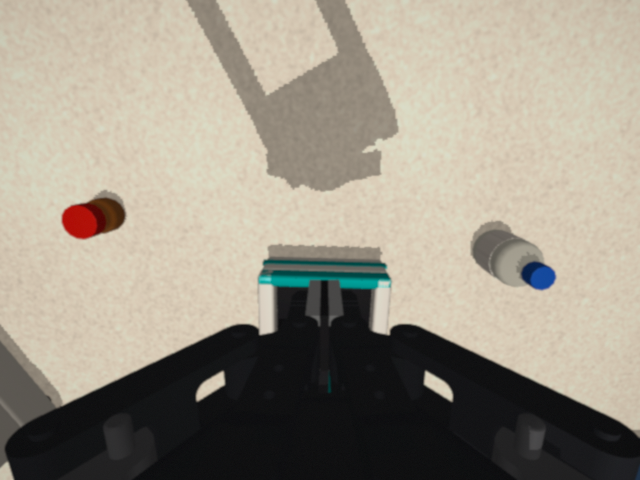

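View pics/scene3.png

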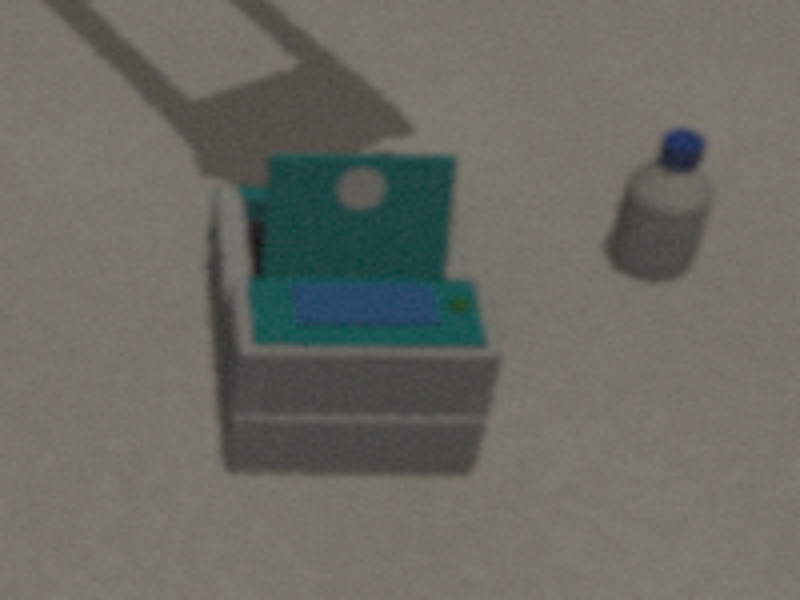

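The hatch is standing up, with its pad at (360,188) in the scene crop, and the gripper is clear. I'll hold still for about two seconds and check again.

```bash
python3 -m crank '[[[0,0,0,0,0,0,0],[0,0,0,0,0,0,0],[0,0,0,0,0,0,0],[0,0,0,0,0,0,0],[0,0,0,0,0,0,0],[0,0,0,0,0,0,0],[0,0,0,0,0,0,0],[0,0,0,0,0,0,0],[0,0,0,0,0,0,0],[0,0,0,0,0,0,0],[0,0,0,0,0,0,0],[0,0,0,0,0,0,0],[0,0,0,0,0,0,0],[0,0,0,0,0,0,0],[0,0,0,0,0,0,0],[0,0,0,0,0,0,0],[0,0,0,0,0,0,0],[0,0,0,0,0,0,0],[0,0,0,0,0,0,0],[0,0,0,0,0,0,0]]]'
python3 - <<'E'
from h import *
c=vision.read_camera("scene"); im=c["image"][:,:,::-1]
cv2.imwrite("pics/scene4.png",im)
cv2.imwrite("pics/scene4c.png",cv2.resize(im[150:310,330:530],None,fx=4,fy=3.75))
# predicted pad pixel at hinge angle q
a=np.array([.993,-.121,0]);p0=np.array([.5105,.2096,0])+75e-3*a
for q in (0.8,1.0,1.2):
    X=p0+np.array([0,0,.066])-a*(.075*np.cos(q)-(-.006)*-1*0) + 0*a
    X=p0+np.array([0,0,.066])-a*.075*np.cos(q)+np.array([0,0,.075*np.sin(q)])+.006*(np.sin(q)*a+np.cos(q)*np.array([0,0,1]))
    y=c["mtx"]@(c["R"]@X+c["t"]);y=y[:2]/y[2];print(q,y,"crop",(y-[330,150])*[4,3.75])
E
```

```text
time_s: 7.6
tool_pos: [0.4302, 0.2195, 0.2303]
orientation: [[-0.993, 0.122, -0.0], [0.122, 0.993, -0.0], [0.0, -0.0, -1.0]]
ft_force: [0.9, 0.5, 0.1]
opening: -0.0001
0.8 [418.29657598 196.90050202] crop [353.18630394 175.87688256]
1.0 [419.59617686 197.69178804] crop [358.38470745 178.84420515]
1.2 [420.8782317  199.95870512] crop [363.51292678 187.34514419]
```

View pics/scene4c.png

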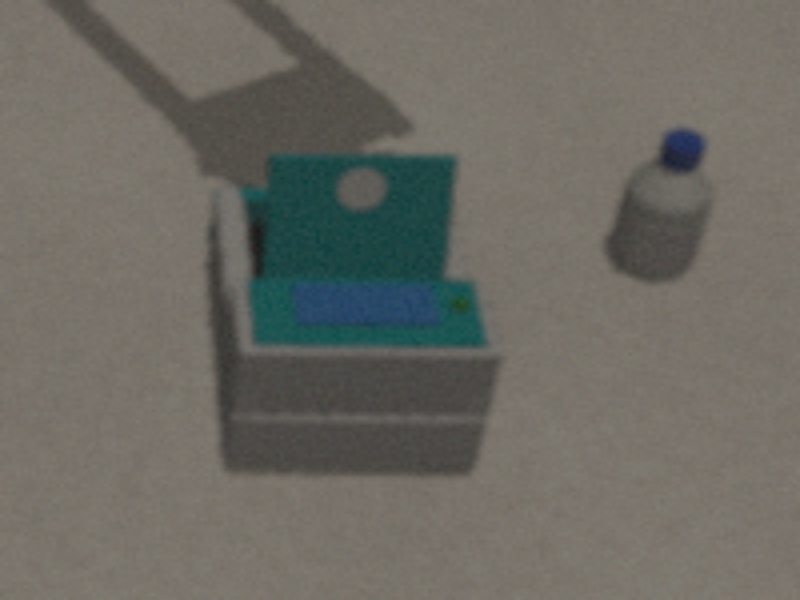

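View pics/scene4.png

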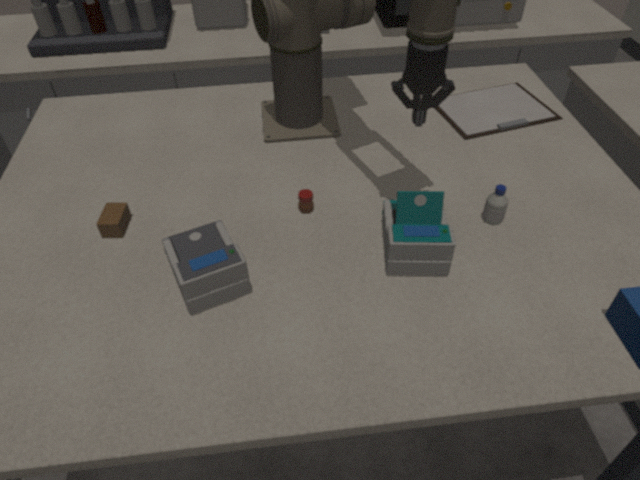

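The hatch hasn't moved: its pad is at (361,188) in the crop, close to the (363,187) predicted for 1.2 rad. The grey hatch is shut and the bottle, jar and carton are in their original places. I'll hand the job in.

```bash
python3 -c "
from bench import robot
print(robot.get_state()['time_s']); print(robot.close_job())"
```

```text
7.65
the job is handed in; nothing more can be done
None
```

The teal hatch is open, and I handed the job in at 7.65 s. With the fingers closed, I pressed the pad once, about 6 mm down until it met its stop (peak reading about 9 N upward). I then backed off up and towards the robot.

- **Hatch:** two pictures about 2 s apart show it standing still. Its pad is within about a pixel of where it should be at 1.2 rad. I judged this from the images only, since the hatch and latch joints can't be read directly.
- **Everything else:** the grey hatch looks shut, and the bottle, jar and carton look unmoved by eye. The gripper is well clear, with wrist force around zero.
- **Disagreement:** the two cameras' pad positions differed by about 2 mm, within the calibration. I used a point between them, and the wrist camera's view agreed with it to about a pixel.

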